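Unlatch the slicer blade case

ROBOT

A 6-joint arm with a two-finger parallel gripper is mounted at the origin on the work surface. World frame = base frame: x ahead of the robot, y to its left, z up, the work surface at z = 0. Lengths are in m, angles in rad, forces in N, time in s.
With the tool pointing down it reaches from about 0.375 to 0.975 m from the base axis. Payload 3.8 kg.
Tool frame: the origin (TCP) lies at the very end of the fingers, on their centre line; the grasp point (between the pads) lies 19 mm behind it; z points along the fingers, y is the direction in which the jaws open and shut (so a half turn about z gives the same grasp; the last joint's range is limited). The gripper opens to 85 mm and grips with 20 to 120 N. Pads are 22 mm wide; open, the fingers measure 114 mm over their backs; the gripper's body (76 mm by 85 mm) begins 54 mm behind the grasp point. The pads swing forward as they close: fully open they stand 13 mm farther back than shut.
Start: joints at [-1.178, 0.264, 1.604, -0, 1.274, -0.037], TCP at [0.281, -0.614, 0.231] pointing down, gripper open.
Joint ranges: [-2.63, 2.63], [-0.94, 2.18], [0.31, 2.57], [-1.31, 4.45], [0, 2.66], [-2.55, 2.55]. Speed limits (rad/s): [2.57, 2.57, 3.14, 3.14, 3.14, 3.14].

INTERFACE

Orientations are given as a rotation vector (axis times angle).
In Python, from workcell import bot, viewer, finish_job gives the robot as it stands.
- The arm moves only by the tool servo_tool, never from a script. Its argument "plan" is a list that holds one entry, the list of rows, each a list of 6 numbers: the shift along the tool's x, y, z in cm, then the turn, a rotation vector about the tool's x, y, z in degrees. A call has 1 to 20 rows; each row is the pose to reach, as a shift and turn from the pose measured when the call began, along the tool's axes at that moment; what a row does not reach only later rows make up. A row lasts 1/12 s, in which the tool goes at most 41.7 mm and 7.16 degrees, less where a joint would pass 70% of its speed; a pose out of reach is approached as far as the arm can. A call with a gripper value outside its range is refused whole. "claw" is the finger opening in cm, from 0 to 8.54, set as the call begins (left out, the last holds). The fingers move at their own pace and stop on an object; "grip_force" is the grip in N (left out, the last holds). Time passes only in rows, so rows that repeat a pose let the fingers close. It gives the time, the measured TCP pose, the force and the opening at its end, in the units of the state.
- bot.read_state(): the state, without advancing time (a new reading comes with each control period).
- viewer.read_camera(name): name is "scene" or "top"; returns a dict with "color" (400x640x3 uint8, red, green, blue), "fx", "fy", "cx", "cy" (pixels), "k1" (the pictures are not rectified: a ray, as slopes to the right and down, at radius r is drawn at 1 + k1 r^2 times it, then the intrinsics apply), "eye" and "rotation" of the camera in the world. Camera axes: x right, y down, z forward; pixel columns grow to the right and rows downward; lengths in m; the calibration is good to about 2 mm. A picture is of the moment at which its call begins. There is no depth.
- finish_job(): hands the job in, once; it reports no verdict.
The state is a dict: "time": time; "q": joint angles; "joint_vel": joint speeds; "joint_torque": joint torques, N m; "tool_pos": TCP position; "tcp_rot": TCP orientation; "wrist_force": force on the tool from outside, world axes, zero at the start; "torque": the same for the moment, N m; "width": opening from 0.0 (shut) to 1.0 (fully open).
Only numpy, scipy, OpenCV 4.12 (cv2) and the standard library are available. Lean on these libraries where they do the work, as an engineer would, in place of code of your own. Each camera call takes 0.05 s, during which the arm holds its last target.

TASK

Unlatch the round metal blade case on the stall table so that the spare slicer blade can be taken out: first slide the cross catch, by its flat upright tab, outwards as far as it goes so that it no longer stands behind the bolt, then draw the bolt by its round knob all the way back out of its strike. Leave the bolt of the rectangular knife box shut.

Things in the scene. Friction and masses are not known exactly. Their poses are not given: they have to be found in the camera images.
- blade_case: Fixed round aluminium case, 280 mm across, lid top 60 mm up, turned up to 35 deg. Origin: centre of its underside. x points from the strike bracket (rim, x -151, 84 mm high) to the hinge; z up. The bolt lies on the lid along x at y 0; the catch lies across behind it at x 32, towards -y. Guides reach 83 mm above the table. A loose white tin (44 across, 45 high) stands on the lid near x 75, y 75.
- catch_tab (a point): Middle of the upper part of the catch's flat upright tab: tab 24 mm (case x) by 10 mm (case y), top 107 mm above the table, this point 96.5 mm above the table. Moves with the catch; shut, it is at case x = 32, y = -60 mm.
- catch (a joint): Slide of the cross catch along the case's -y axis (outwards), m: 0 to 0.006 at the start (standing behind the bolt, blocking it), stop at 0.045. It frees the bolt from about 0.026 on. Takes 3 to 4 N to slide and stays where it is left.
- bolt_knob (a point): Middle of the upper part of the bolt's round upright knob: 18 mm diameter, top 110 mm above the table, this point 98 mm above the table. Moves with the bolt; shut, it is at case x = -50, y = 0 mm.
- bolt (a joint): Slide of the bolt along the case's +x axis (away from the strike), m: 0 to 0.004 at the start (shut, its tip in the strike bracket), stop at 0.045; with the catch shut it is blocked at about 0.006. Its tip is out of the strike from about 0.015 on. Takes 3 to 4 N to slide and stays where it is left.
- box_bolt (a joint): Bolt of the other case, the rectangular aluminium knife box (176 by 266 mm, 60 mm high, one bolt with the same round knob and no catch; a whetstone lies on it). m: 0 to 0.003 = shut, 0.04 = drawn. It is to stay shut.

How it is judged:
On the way, in this order (a step that is already met when the one before it is completed fails the run):
1. the catch is drawn outwards at least 30 mm while the bolt is still shut (value of joint catch above 0.03 m and value of joint bolt below 0.015 m), for 0.1 s.
2. the bolt is drawn back at least 30 mm (value of joint bolt above 0.03 m), for 0.1 s.
At the end, for the whole second after the job is handed in: The blade case's catch stands at least 30 mm out and its bolt at least 30 mm back (both have 45 mm of travel), and the knife box's bolt is still shut (drawn less than 12 mm) (value of joint each of catch, bolt above 0.03 m and value of joint box_bolt below 0.012 m); the robot touches nothing.
It fails at once if the knife box's bolt is drawn 12 mm or more (value of joint box_bolt above 0.012 m).
It also fails if it takes over 40 s, if anything falls off the work surface, if the arm or the gripper's body presses on something with over 40 N, if the wrist force passes 120 N, or if a joint passes its speed limit or range.

## Working session

There is one attempt and no reset: what is moved stays moved. The work goes in short steps, Python scripts to look and compute and a tool call to move; the robot and the scene stay as the last step left them, time stands still between calls to the robot, and variables do not carry over. Pictures are saved under pics/ and viewed, and the job is handed in when it is done.

Besides the shell and the picture viewer there is one more tool, called after ">>>" by a JSON object that holds its "name" and its "arguments", one argument or row to a line. servo_tool: Moves the arm, as the interface text tells. Its arguments: {"type":"object","properties":{"plan":{"type":"array"},"claw":{"type":"number"},"grip_force":{"type":"number"}},"required":["plan"]}

```bash
mkdir -p pics; ls
python3 - <<'E'
from workcell import bot, viewer
import cv2
s=bot.read_state(); print(s)
for n in("scene","top"):
    c=viewer.read_camera(n); cv2.imwrite(f"pics/{n}0.png",c["color"][:,:,::-1])
    print(n,{k:v for k,v in c.items() if k!="color"})
E
```

```text
pics
{'time': 0.0, 'q': array([-1.17789779e+00,  2.64772987e-01,  1.60540033e+00, -1.23220436e-05,
        1.27371344e+00, -3.68865149e-02]), 'joint_vel': array([ 0.00035437,  0.00091248,  0.00200291, -0.00066259, -0.0003094 ,
       -0.00028553]), 'joint_torque': array([ 8.87639289e-04, -5.15105653e+01, -3.67314041e+01,  2.18367268e-04,
        1.28442337e-02,  1.63956247e-05]), 'tool_pos': array([ 0.28097152, -0.61291795,  0.22993446]), 'tcp_rot': array([-3.06712872e+00, -6.69445360e-01,  6.55812002e-04]), 'wrist_force': array([-0.02247093, -0.3178266 , -0.09027532]), 'torque': array([-0.02277858,  0.01021201, -0.13186215]), 'width': 1.0009356636155426}
scene {'fx': 395.92657742861275, 'fy': 395.92657742861275, 'cx': 309.5858471758335, 'cy': 208.58161354326458, 'k1': -0.07538110387822618, 'eye': array([ 1.05027789, -0.14160738,  0.51087382]), 'rotation': array([-1.79029716, -1.50008836,  0.71915156])}
top {'fx': 496.5467403628978, 'fy': 496.5467403628978, 'cx': 319.2365295300266, 'cy': 201.7894707017069, 'k1': -0.008134594297778158, 'eye': array([ 0.37989666, -0.02345179,  1.04668635]), 'rotation': array([-2.15514875,  2.1129361 , -0.18802756])}
```

View pics/scene0.png

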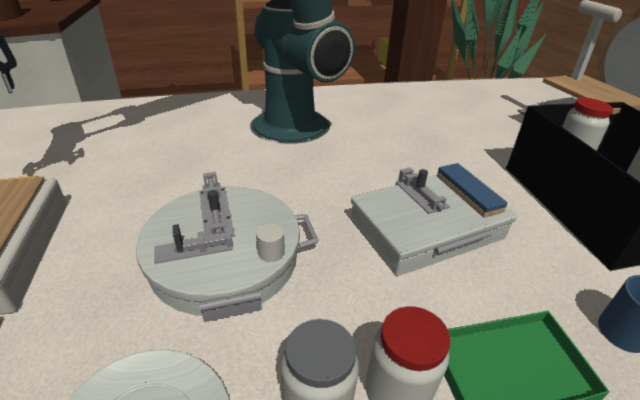

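View pics/top0.png

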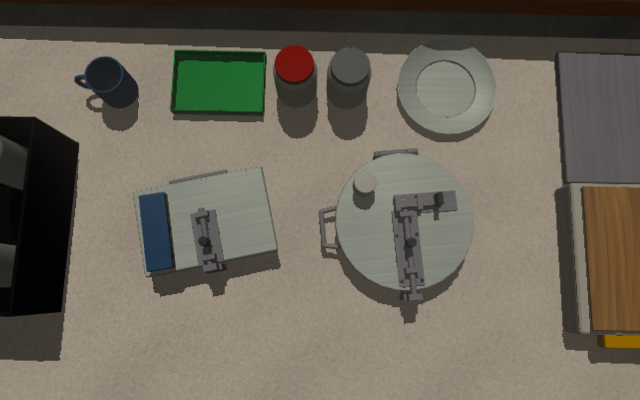

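The scene view shows the round case with the knob near (214,200) and the tab near (178,237). In the top view the knob is near (410,242) and the tab near (438,198). I'll zoom in and measure these.

```bash
cat > h.py <<'E'
import numpy as np, cv2
from scipy.spatial.transform import Rotation as R
def ray(c,u,v):
    K=np.array([[c['fx'],0,c['cx']],[0,c['fy'],c['cy']],[0,0,1]])
    p=cv2.undistortPoints(np.array([[[u,v]]],float),K,np.array([c['k1'],0,0,0]))[0,0]
    d=R.from_rotvec(c['rotation']).as_matrix()@np.array([p[0],p[1],1]); return c['eye'],d
def onz(c,u,v,z):
    e,d=ray(c,u,v); return e+d*(z-e[2])/d[2]
def proj(c,P):
    K=np.array([[c['fx'],0,c['cx']],[0,c['fy'],c['cy']],[0,0,1]])
    Rm=R.from_rotvec(c['rotation']).as_matrix().T
    return cv2.projectPoints(np.array([P],float),cv2.Rodrigues(Rm)[0],-Rm@c['eye'],K,np.array([c['k1'],0,0,0]))[0][0,0]
E
python3 - <<'E'
from h import *
from workcell import viewer
for n,(x,y,w,h) in {"scene":(130,165,160,120),"top":(360,140,130,165)}.items():
    c=viewer.read_camera(n); im=c['color'][:,:,::-1]
    k=5 if n=="scene" else 3.6
    cv2.imwrite(f"pics/{n}_z1.png",cv2.resize(im[y:y+h,x:x+w],None,fx=k,fy=k,interpolation=cv2.INTER_CUBIC))
    m=(im.max(2)<50).astype(np.uint8)
    N,l,st,ce=cv2.connectedComponentsWithStats(m[y:y+h,x:x+w])
    for i in range(1,N):
        if st[i,4]>8: print(n,st[i]+[x,y,0,0,0],ce[i]+[x,y])
    if n=="top": print(onz(c,410,242,.11),onz(c,438,198,.107))
    else: print(onz(c,214,195,.11),onz(c,178,227,.107))
E
```

```text
scene [209 196   3  12  17] [210.11764706 201.        ]
scene [216 195   3  14  28] [216.89285714 201.78571429]
scene [179 233   3  12  17] [180.23529412 238.35294118]
[ 0.47901933 -0.19831992  0.11      ] [ 0.55231159 -0.25430834  0.107     ]
top [434 193   9  14  69] [436.72463768 200.52173913]
top [405 240   8  12  46] [407.32608696 244.89130435]
top [400 291   3   9  24] [401.125 295.375]
[ 0.46813178 -0.19934095  0.11      ] [ 0.55436294 -0.25494683  0.107     ]
```

View pics/scene_z1.png

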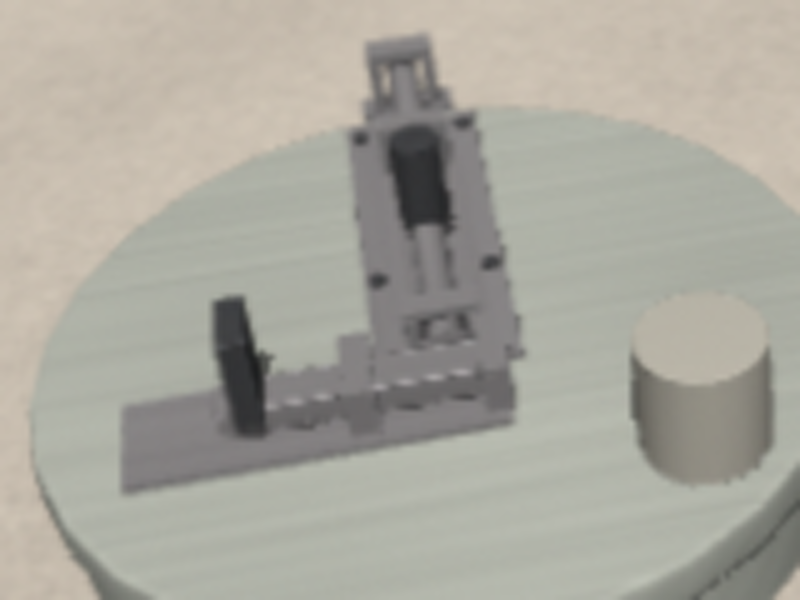

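View pics/top_z1.png

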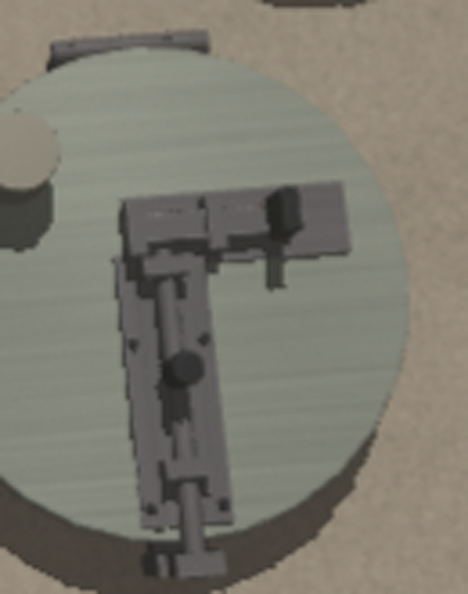

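The zooms show the knob top at scene (213,192.4) and top (411.7,242.2). The tab top is at scene (175.8,225.8) and top (440.5,198).

Run:
```python
from h import *
from workcell import viewer,bot
S=viewer.read_camera("scene");T=viewer.read_camera("top")
def s(u,v):return 130+(u+.5)/5-.5,165+(v+.5)/5-.5
def t(u,v):return 360+(u+.5)/3.6-.5,140+(v+.5)/3.6-.5
k1,k2=onz(S,*s(415,137),.11),onz(T,*t(186,368),.11)
b1,b2=onz(S,*s(229,304),.107),onz(T,*t(290,209),.107)
print(k1,k2,b1,b2)
for k,b in((k1,b1),(k2,b2)):
    d=b-k; print(np.hypot(*d[:2]),'exp',np.hypot(82,60), 'phi',np.degrees(np.arctan2(d[1],d[0])-np.arctan2(-60,82)))
# bolt plate edges in top (corners) z~.064
def dirn(p,q,z=.063):
    a,b=onz(T,*t(*p),z),onz(T,*t(*q),z);d=b-a;return np.degrees(np.arctan2(d[1],d[0]))
print(dirn((150,510),(133,345)),dirn((223,505),(205,340)),dirn((143,528),(117,262)), dirn((232,523),(206,262)),dirn((350,250),(215,263))-90,dirn((343,182),(123,200))-90)
# circle lid ellipse: grayscale fit in top
st=bot.read_state(); M=R.from_rotvec(st['tcp_rot']).as_matrix();print(M)
```

```text
[ 0.46956034 -0.20080119  0.11      ] [ 0.46844315 -0.20181647  0.11      ] [ 0.54764997 -0.2586953   0.107     ] [ 0.55504824 -0.25919861  0.107     ]
0.09720966406222185 exp 101.6070863670443 phi -0.3592965705139672
0.10389009374466765 exp 101.6070863670443 phi 2.6658543532055576
5.482067287669736 5.438829108893557 5.221022859911164 4.849563954133331 6.681840526331698 5.912130204334531
[[ 9.09050207e-01  4.16686453e-01 -3.48612300e-04]
 [ 4.16686598e-01 -9.09049914e-01  7.29998753e-04]
 [-1.27253901e-05 -8.08867591e-04 -9.99999673e-01]]
```

```bash
cat >> h.py <<'E'
def shift(st,P,yaw_y=None):
    """shift in cm along tool axes to world P; turn in deg about tool axes s.t. tool z down, tool y heading yaw_y deg"""
    M=R.from_rotvec(st['tcp_rot']).as_matrix()
    d=M.T@(np.array(P)-st['tool_pos'])*100
    if yaw_y is None: return d
    a=np.radians(yaw_y); y=np.array([np.cos(a),np.sin(a),0]);z=np.array([0,0,-1.]);x=np.cross(y,z)
    return d,np.degrees(R.from_matrix(M.T@np.c_[x,y,z]).as_rotvec())
E
python3 - <<'E'
from h import *
from workcell import bot
st=bot.read_state()
print(shift(st,[.5535,-.2585,.16],-84.7),shift(st,[.5535,-.2585,.088]))
E
```

```text
(array([ 39.54517975, -20.90592368,   7.09648772]), array([-4.57815279e-02,  8.53810185e-03,  1.93255733e+01])) [ 39.54527137 -20.90009983  14.29648537]
```

>>> {"name": "servo_tool", "arguments": {
  "plan": [
    [[3,-1.6,0,0,0,2],[6,-3.2,0,0,0,4],[9,-4.8,0,0,0,6],[12,-6.4,0,0,0,8],[15,-8,0,0,0,10],[18,-9.5,0,0,0,12],[21,-11.1,0,0,0,14],[24,-12.7,0,0,0,16],[27,-14.3,1,0,0,18],[30,-15.9,2,0,0,19.3],[33,-17.4,3,0,0,19.3],[35.5,-18.8,4,0,0,19.3],[37.5,-19.8,5,0,0,19.3],[39,-20.6,6,0,0,19.3],[39.5,-20.9,7,0,0,19.3],[39.5,-20.9,7.1,0,0,19.3],[39.5,-20.9,7.1,0,0,19.3]]
  ],
  "claw": 5
}}

```text
time: 1.72
tool_pos: [0.5522, -0.2587, 0.1589]
tcp_rot: [-3.137, -0.147, 0.004]
wrist_force: [-0.3, -0.1, -0.7]
width: 0.583
```

Run:
```python
from h import *
from workcell import bot,viewer
c=viewer.read_camera("scene");cv2.imwrite("pics/s2.png",c['color'][60:300,60:380,::-1].repeat(2,0).repeat(2,1))
st=bot.read_state();print(st['time'],st['tool_pos'],st['width'],st['wrist_force'],st['q'])
print(shift(st,[.5535,-.2585,.088],-84.7))
```

```text
1.7667 [ 0.55250928 -0.25941287  0.15980129] 0.587560819537837 [0.0870226  0.37781098 0.83666707] [-4.79727087e-01  1.97603025e-01  1.82083294e+00 -8.62590645e-05
  1.12445515e+00  9.98416071e-01]
(array([ 0.11523506, -0.07714455,  7.18005333]), array([-0.03654444,  0.06495541,  0.01077186]))
```

View pics/s2.png

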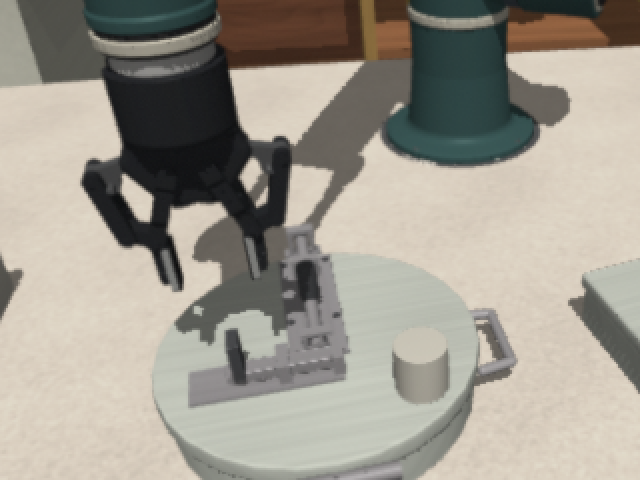

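The gripper hangs over the tab, with its fingers at crop (172,285) and (257,272) straddling the tab at (235,357). I'll project the TCP to check before going down.

Run:
```python
from h import *
from workcell import bot,viewer
c=viewer.read_camera("scene");st=bot.read_state()
for z in (0,.008,):
  p=proj(c,st['tool_pos']+[0,0,z]);print((p-60)*2)
p=st['tool_pos'].copy();p[2]=.107;print((proj(c,p)-60)*2)
```

```text
[214.8210004  280.48075295]
[212.6125331  271.77234001]
[228.80290996 335.10766649]
```

>>> {"name": "servo_tool", "arguments": {
  "plan": [
    [[0.05,-0.05,1.5,0,0,0],[0.1,-0.1,3,0,0,0],[0.1,-0.1,4.2,0,0,0],[0.1,-0.1,5.2,0,0,0],[0.1,-0.1,6.2,0,0,0],[0.1,-0.1,7,0,0,0],[0.1,-0.1,7.2,0,0,0],[0.1,-0.1,7.2,0,0,0],[0.1,-0.1,7.2,0,0,0]]
  ]
}}

```text
time: 2.57
tool_pos: [0.5539, -0.2589, 0.0886]
tcp_rot: [3.138, 0.145, 0.0]
wrist_force: [1.0, 0.2, 0.3]
width: 0.588
```

Run:
```python
from h import *
from workcell import bot,viewer
c=viewer.read_camera("scene");cv2.imwrite("pics/s3.png",cv2.resize(c['color'][130:290,100:300,::-1],None,fx=3.5,fy=3.5))
st=bot.read_state();print(st['time'],st['tool_pos'],st['width'],st['wrist_force'])
```

```text
2.6167 [ 0.55417719 -0.25897005  0.08900222] 0.5843046393382447 [-0.73068495  0.21163606 -0.32903157]
```

View pics/s3.png

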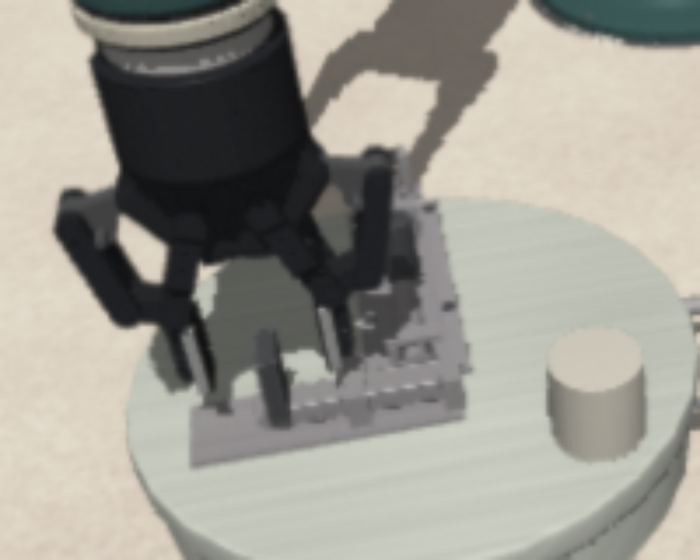

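The fingers at crop (205,350) and (330,335) straddle the tab at (268,335). I'll close on it.

>>> {"name": "servo_tool", "arguments": {
  "plan": [
    [[0,0,0,0,0,0],[0,0,0,0,0,0],[0,0,0,0,0,0],[0,0,0,0,0,0],[0,0,0,0,0,0],[0,0,0,0,0,0],[0,0,0,0,0,0],[0,0,0,0,0,0]]
  ],
  "claw": 0,
  "grip_force": 30
}}

```text
time: 3.28
tool_pos: [0.5546, -0.2592, 0.0896]
tcp_rot: [3.137, 0.145, 0.002]
wrist_force: [-0.5, 0.1, 4.4]
width: 0.104
```

Run:
```python
from h import *
from workcell import bot,viewer
c=viewer.read_camera("scene");cv2.imwrite("pics/s4.png",cv2.resize(c['color'][130:290,100:300,::-1],None,fx=3.5,fy=3.5))
st=bot.read_state();print(st['time'],st['tool_pos'],st['width'],st['wrist_force'])
a=np.radians(-84.7);print(shift(st,st['tool_pos']+.042*np.array([np.cos(a),np.sin(a),0]),-84.7))
```

```text
3.3333 [ 0.55455064 -0.25916725  0.08960859] 0.11110636701133579 [-0.36907801  0.17719943  5.45337769]
(array([7.33883834e-04, 4.19999785e+00, 4.18565631e-03]), array([ 0.05709254, -0.08658313, -0.01005468]))
```

View pics/s4.png

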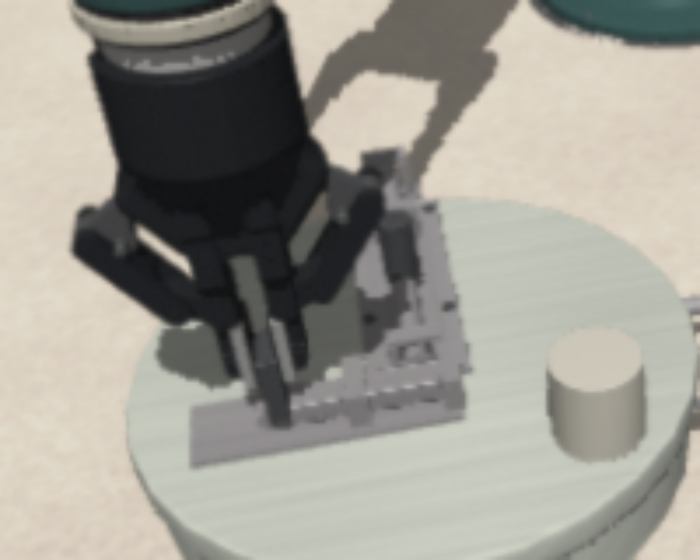

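The tab is gripped between the pads (opening about 9.5 mm, at crop (268,360)). Pull outwards now.

>>> {"name": "servo_tool", "arguments": {
  "plan": [
    [[0,0.3,0,0,0,0],[0,0.7,0,0,0,0],[0,1.1,0,0,0,0],[0,1.5,0,0,0,0],[0,1.9,0,0,0,0],[0,2.3,0,0,0,0],[0,2.7,0,0,0,0],[0,3.1,0,0,0,0],[0,3.4,0,0,0,0],[0,3.7,0,0,0,0],[0,3.8,0,0,0,0],[0,3.8,0,0,0,0]]
  ]
}}

```text
time: 4.33
tool_pos: [0.5584, -0.2977, 0.0897]
tcp_rot: [3.137, 0.145, 0.004]
wrist_force: [2.6, 1.1, 1.3]
width: 0.106
```

Run:
```python
from h import *
from workcell import bot,viewer
c=viewer.read_camera("scene");cv2.imwrite("pics/s5.png",cv2.resize(c['color'][130:290,100:300,::-1],None,fx=3.5,fy=3.5))
st=bot.read_state();print(st['time'],st['tool_pos'],st['width'],st['wrist_force'])
```

```text
4.3833 [ 0.55837558 -0.29764593  0.08969151] 0.110665351581434 [2.33867311 0.74046191 1.64062757]
```

View pics/s5.png

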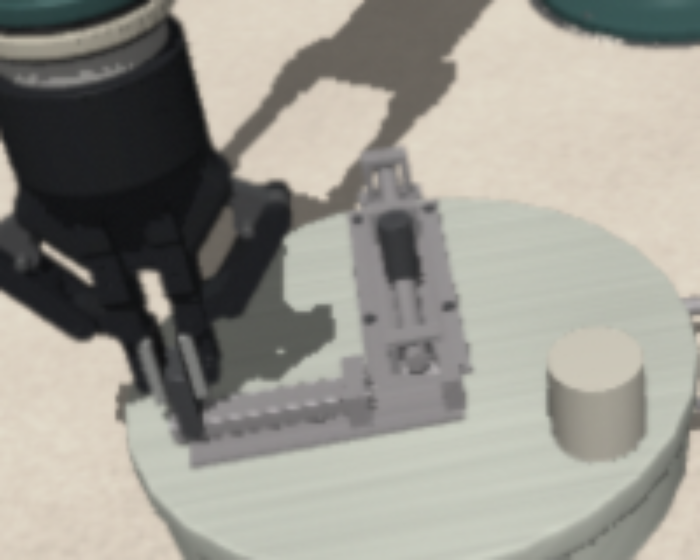

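The catch has moved about 38 mm; the tab is now at crop (178,390). I'll take up the rest to the stop.

>>> {"name": "servo_tool", "arguments": {
  "plan": [
    [[0,0.1,0,0,0,0],[0,0.2,0,0,0,0],[0,0.3,0,0,0,0],[0,0.4,0,0,0,0]]
  ]
}}

```text
time: 4.72
tool_pos: [0.5585, -0.299, 0.0895]
tcp_rot: [-3.136, -0.144, -0.002]
wrist_force: [1.0, 11.6, 6.6]
width: 0.108
```

The stop is reached: the force rose to 11.6 N. Back off, open and lift.

>>> {"name": "servo_tool", "arguments": {
  "plan": [
    [[0,-0.1,0,0,0,0],[0,-0.1,0,0,0,0],[0,-0.1,0,0,0,0],[0,-0.1,0,0,0,0],[0,-0.1,0,0,0,0],[0,-0.1,-1,0,0,0],[0,-0.1,-3,0,0,0],[0,-0.1,-5,0,0,0],[0,-0.1,-7,0,0,0],[0,-0.1,-7,0,0,0]]
  ],
  "claw": 5
}}

```text
time: 5.55
tool_pos: [0.5612, -0.3002, 0.1656]
tcp_rot: [3.136, 0.143, 0.014]
wrist_force: [0.5, -0.4, 0.9]
width: 0.585
```

Run:
```python
from h import *
from workcell import bot,viewer
for n,(y,x) in {"scene":(130,100),"top":(140,340)}.items():
    c=viewer.read_camera(n);cv2.imwrite(f"pics/{n}6.png",cv2.resize(c['color'][y:y+160,x:x+200,::-1],None,fx=3.5,fy=3.5))
st=bot.read_state();print(st['time'],st['tool_pos'],st['width'],st['wrist_force'],st['q'])
for yaw in(5.3,-174.7): print(shift(st,[.469,-.2013,.16],yaw))
```

```text
5.65 [ 0.55916211 -0.29898349  0.16134766] 0.5905418508927996 [-1.15448645  0.13564657 -0.39170545] [-0.53188203  0.23644897  1.77059012  0.00318533  1.13159545  0.94612844]
(array([ -8.08711226, -10.55072366,   0.10818788]), array([  0.15643614,  -0.21141565, -90.06098215]))
(array([ -8.08711226, -10.55072366,   0.10818788]), array([-0.21135403, -0.15639055, 89.93873866]))
```

View pics/scene6.png

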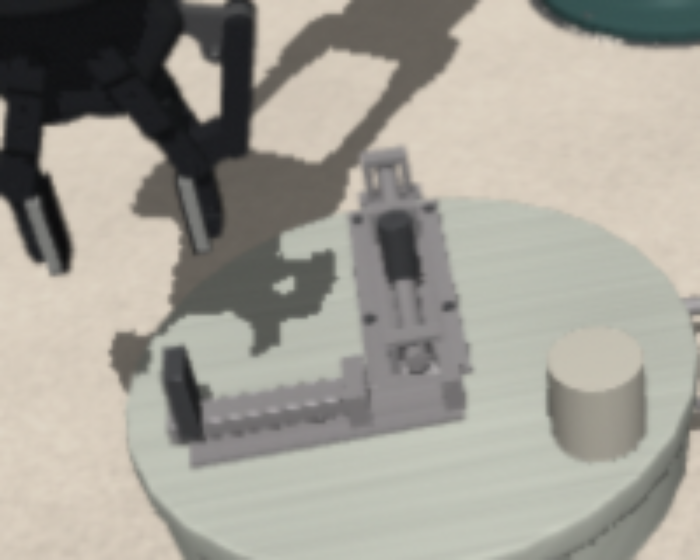

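View pics/top6.png

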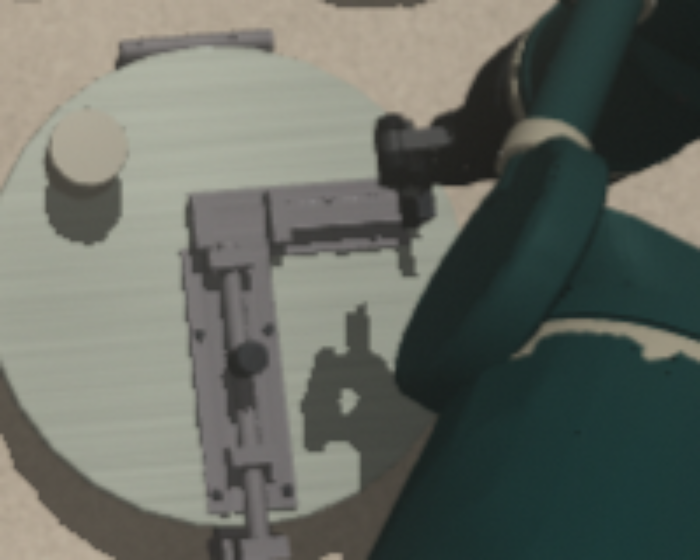

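The catch is fully out, with its tab at crop (180,390), and the bolt is still shut. Next I turn 90° and go over the knob.

>>> {"name": "servo_tool", "arguments": {
  "plan": [
    [[-0.6,-0.8,0,0,0,-6],[-1.2,-1.6,0,0,0,-12],[-1.8,-2.4,0,0,0,-18],[-2.4,-3.2,0,0,0,-24],[-3,-4,0,0,0,-30],[-3.6,-4.8,0,0,0,-36],[-4.2,-5.6,0,0,0,-42],[-4.8,-6.4,0,0,0,-48],[-5.4,-7.2,0,0,0,-54],[-6,-8,0,0,0,-60],[-6.6,-8.7,0,0,0,-66],[-7.2,-9.4,0,0,0,-72],[-7.7,-10,0,0,0,-78],[-8.1,-10.5,0,0,0,-84],[-8.1,-10.5,0,0,0,-90],[-8.1,-10.5,0,0,0,-90],[-8.1,-10.5,0,0,0,-90]]
  ]
}}

```text
time: 7.07
tool_pos: [0.4682, -0.2015, 0.16]
tcp_rot: [2.121, 2.317, 0.004]
wrist_force: [-0.3, -0.4, -0.2]
width: 0.59
```

Run:
```python
from h import *
from workcell import bot,viewer
c=viewer.read_camera("scene");cv2.imwrite("pics/s7.png",cv2.resize(c['color'][80:240,100:300,::-1],None,fx=3.5,fy=3.5))
st=bot.read_state();print(st['time'],st['tool_pos'],st['width'],st['wrist_force'],st['q'])
print(shift(st,[.469,-.2013,.090],5.3))
```

```text
7.1167 [ 0.46840841 -0.201646    0.16027055] 0.5861027501171631 [1.03487679 0.11407764 0.51101972] [-0.45713969  0.007006    2.03011684  0.00292278  1.10270948 -0.54697916]
(array([0.01999252, 0.04188946, 7.02723599]), array([ 0.16400913, -0.07502522, -0.22800189]))
```

View pics/s7.png

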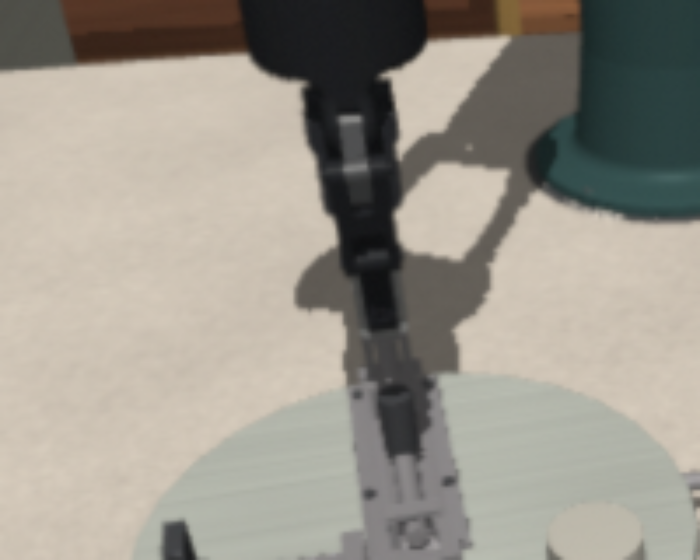

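The fingers are lined up above the knob at crop (395,395). I'll descend and close.

>>> {"name": "servo_tool", "arguments": {
  "plan": [
    [[0,0,1.5,0,0,0],[0,0,3,0,0,0],[0,0,4.2,0,0,0],[0,0,5.2,0,0,0],[0,0,6.2,0,0,0],[0,0,6.9,0,0,0],[0,0,7,0,0,0],[0,0,7,0,0,0]]
  ]
}}

```text
time: 7.78
tool_pos: [0.4683, -0.2014, 0.0897]
tcp_rot: [-2.121, -2.317, -0.004]
wrist_force: [-0.6, 0.7, -0.1]
width: 0.586
```

>>> {"name": "servo_tool", "arguments": {
  "plan": [
    [[0,0,0,0,0,0],[0,0,0,0,0,0],[0,0,0,0,0,0],[0,0,0,0,0,0],[0,0,0,0,0,0],[0,0,0,0,0,0],[0,0,0,0,0,0]]
  ],
  "claw": 0,
  "grip_force": 30
}}

```text
time: 8.37
tool_pos: [0.4688, -0.2017, 0.0905]
tcp_rot: [2.12, 2.316, 0.005]
wrist_force: [-1.0, -0.1, 5.8]
width: 0.194
```

Run:
```python
from h import *
from workcell import bot,viewer
c=viewer.read_camera("scene");cv2.imwrite("pics/s8.png",cv2.resize(c['color'][110:270,100:300,::-1],None,fx=3.5,fy=3.5))
st=bot.read_state();print(st['time'],st['tool_pos'],st['width'],st['wrist_force'])
```

```text
8.4167 [ 0.46883645 -0.20169292  0.09048687] 0.1999406044195665 [-1.05528281  0.65284434  5.23766696]
```

View pics/s8.png

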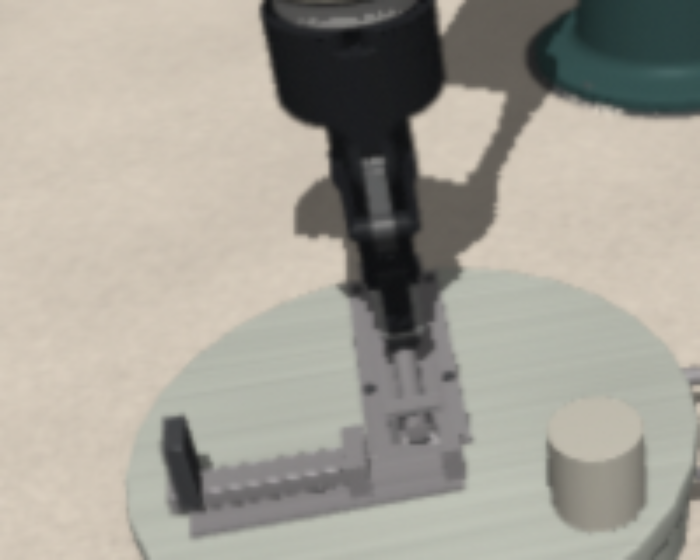

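The knob is gripped: the opening is about 17 mm, and the fingers are at crop (400,320) around it. Draw the bolt.

>>> {"name": "servo_tool", "arguments": {
  "plan": [
    [[0,0.3,0,0,0,0],[0,0.7,0,0,0,0],[0,1.1,0,0,0,0],[0,1.5,0,0,0,0],[0,1.9,0,0,0,0],[0,2.3,0,0,0,0],[0,2.7,0,0,0,0],[0,3.1,0,0,0,0],[0,3.5,0,0,0,0],[0,3.8,0,0,0,0],[0,3.9,0,0,0,0],[0,3.9,0,0,0,0]]
  ]
}}

```text
time: 9.42
tool_pos: [0.5083, -0.1977, 0.0905]
tcp_rot: [2.121, 2.317, 0.006]
wrist_force: [-0.8, 2.9, 4.5]
width: 0.197
```

>>> {"name": "servo_tool", "arguments": {
  "plan": [
    [[0,0.1,0,0,0,0],[0,0.2,0,0,0,0],[0,0.3,0,0,0,0]]
  ]
}}

```text
time: 9.67
tool_pos: [0.5113, -0.1974, 0.0905]
tcp_rot: [2.121, 2.317, 0.006]
wrist_force: [-3.2, 0.6, 4.2]
width: 0.196
```

>>> {"name": "servo_tool", "arguments": {
  "plan": [
    [[0,0.1,0,0,0,0],[0,0.2,0,0,0,0],[0,0.3,0,0,0,0]]
  ]
}}

```text
time: 9.92
tool_pos: [0.5119, -0.1973, 0.0904]
tcp_rot: [-2.118, -2.316, -0.0]
wrist_force: [-12.8, -0.1, 12.5]
width: 0.197
```

The stop is reached at about 43 mm, with a force of 12.8 N. Relax, open and lift clear.

>>> {"name": "servo_tool", "arguments": {
  "plan": [
    [[0,-0.1,0,0,0,0],[0,-0.1,0,0,0,0],[0,-0.1,0,0,0,0],[0,-0.1,0,0,0,0],[0,-0.1,0,0,0,0],[0,-0.1,-1,0,0,0],[0,-0.1,-3,0,0,0],[0,-0.1,-5,0,0,0],[0,-0.1,-8,0,0,0],[0,-0.1,-11,0,0,0],[0,-0.1,-13,0,0,0],[0,-0.1,-13,0,0,0],[0,-0.1,-13,0,0,0]]
  ],
  "claw": 5
}}

```text
time: 11.0
tool_pos: [0.5126, -0.1982, 0.2231]
tcp_rot: [2.119, 2.317, 0.003]
wrist_force: [-0.6, -0.3, -0.9]
width: 0.587
```

Run:
```python
from h import *
from workcell import bot,viewer
c=viewer.read_camera("scene");cv2.imwrite("pics/s9.png",cv2.resize(c['color'][90:320,100:540,::-1],None,fx=1.8,fy=1.8))
cv2.imwrite("pics/s9z.png",cv2.resize(c['color'][165:285,130:290,::-1],None,fx=5,fy=5,interpolation=cv2.INTER_CUBIC))
st=bot.read_state();print(st['time'],st['tool_pos'],st['width'],st['wrist_force'])
```

```text
11.05 [ 0.5114601  -0.19772056  0.2211609 ] 0.586450596766972 [0.48752127 0.59184221 0.32257414]
```

View pics/s9.png

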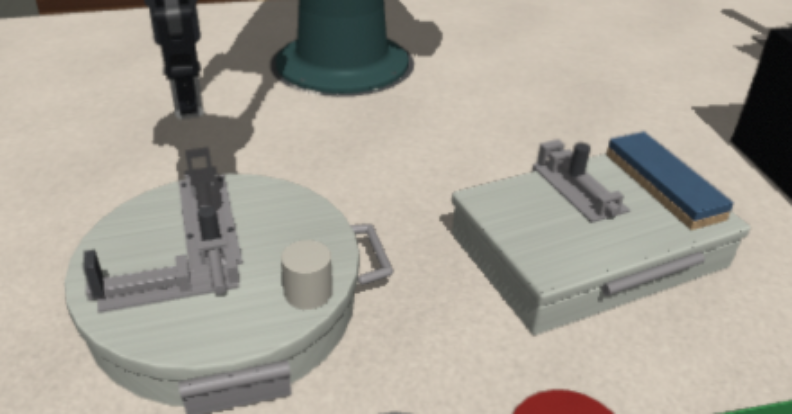

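View pics/s9z.png

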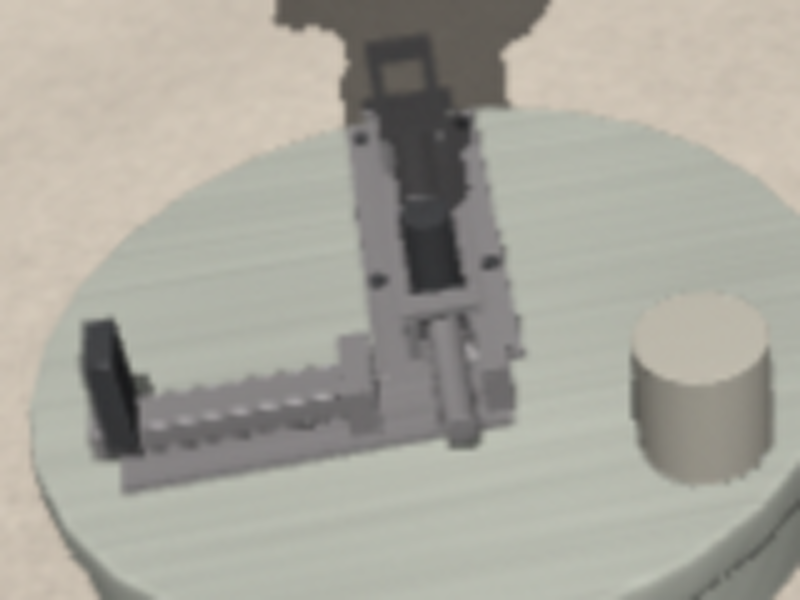

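The zoomed picture shows the strike empty at (400,65), the knob moved back to (428,240) and the catch tab out at (108,385). The tin is standing, and the knife box looks unchanged. I'll measure the knob and tab once more and then hand in.

Run:
```python
from h import *
from workcell import viewer,finish_job
S=viewer.read_camera("scene")
s=lambda u,v:(130+(u+.5)/5-.5,165+(v+.5)/5-.5)
print('knob moved',np.linalg.norm(onz(S,*s(425,208),.11)-onz(S,*s(415,137),.11)),'tab moved',np.linalg.norm(onz(S,*s(99,327),.107)-onz(S,*s(229,304),.107)))
print(finish_job())
```

```text
knob moved 0.04200456493610169 tab moved 0.0398998631569152
the job is handed in; nothing more can be done
None
```

The blade case is unlatched and the job is handed in, at about 11 s of the 40 s allowed; `finish_job` gives no verdict.

- **Catch:** I gripped it by its tab and slid it outwards about 40 mm to its stop, while the bolt was still shut. The pulling force rose to 11.6 N at the stop.
- **Bolt:** I then gripped its knob and drew it back about 43 mm to its stop, where the force rose to 12.8 N.
- **Last checks:** In the scene picture the tab had moved 39.9 mm and the knob 42.0 mm, in line with the arm's own travel. The strike is empty and the tin still stands. The gripper is open about 11 cm above the knob, with wrist force near zero.
- **Knife box:** The arm never went near it and its bolt looks shut in the picture, but I judged that by eye and did not measure it.
- **Disagreement:** The two cameras differed by 7 mm on the tab's starting position along world x. I used a point between them, and the grip held.

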